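# Start the captive knob of the sample block's cover

## Robot

A 6-joint arm with a two-finger parallel gripper is mounted at the origin on a cart in front of the work surface, level with it; the furniture and walls round the work are solid. World frame = base frame: x ahead of the robot, y to its left, z up, the work surface at z = 0. Lengths are in m, angles in rad, forces in N, time in s.
With the tool pointing down it reaches from about 0.15 to 0.775 m from the base axis. Payload 6.1 kg.
Tool frame: the origin (TCP) lies on the centre line of the jaws, within the pads' length; the fingertips stand 11 mm ahead of it and the grasp point (between the pads) lies 8 mm behind it (arm.nose_length is the distance from the TCP to the fingertips, in m); x points along the fingers, y is the direction in which the jaws open and shut, and the axes are right-handed (so a half turn about x gives the same grasp; the last joint's range is limited). The gripper opens to 85 mm and grips with 20 to 120 N. Pads are 22 mm wide; open, the fingers measure 114 mm over their backs; the gripper's body (76 mm by 85 mm) begins 54 mm behind the grasp point. The pads swing forward as they close: fully open they stand 13 mm farther back than shut.
Start: joints at [1.127, 0.126, -0.04, 1.405, 0, 1.571], TCP at [0.225, 0.474, 0.242] pointing down, gripper open.
Joint ranges: [-2.72, 2.72], [-0.95, 1.95], [-1.27, 1.35], [-1.78, 2.02], [-1.46, 1.47], [-3.14, 3.14]. Speed limits (rad/s): [2.39, 2.39, 3.01, 3.14, 3.14, 3.14].

## Interface

Orientations are given as a 3x3 rotation matrix whose columns are the frame's x, y, z axes.
In Python, from bench import arm gives the robot as it stands. The module is installed in compiled form; this text tells all that it offers.
- The arm moves only by the tool drive_tool, never from a script. Its argument "rows" is a list of rows, each a list of 7 numbers: the shift along the world's x, y, z as a fraction of full scale, then the turn, a rotation vector about the world's x, y, z as a fraction of full scale, then the gripper command: -1 is shut, 1 is fully open, values between are in proportion. In form: [[tx, ty, tz, rx, ry, rz, grip], ...]. A call has 1 to 20 rows; each row shifts and turns the commanded pose from where the row before left it; what a row does not reach is not made up. Full scale, the value 1, is 0.15 m for a shift and 360 degrees for a turn. A row lasts 1/8 s, in which the tool goes at most 62.5 mm and 10.7 degrees, less where a joint would pass 70% of its speed; a pose out of reach is approached as far as the arm can. A call with a number of a shift or a turn outside -1 to 1 is refused whole. A call with a gripper value outside its range is refused whole. The fingers move at their own pace and stop on an object; "newtons" is the grip in N (left out, the last holds). Time passes only in rows, so rows that do not move let the fingers close. It gives the time, the measured TCP pose, the force and the opening at its end, in the units of the state.
- arm.get_state(): the state, without advancing time (a new reading comes with each control period).
- arm.grab_frame(name): name is "scene" or "top"; returns a dict with "pixels" (384x512x3 uint8, red, green, blue), "K" (3x3 intrinsics, pixels), "dist_coeffs" ([k1, k2, p1, p2, k3] as OpenCV has them; the pictures are not rectified), "extrinsics" (4x4, takes a point from camera to world coordinates). Camera axes: x right, y down, z forward; pixel columns grow to the right and rows downward; lengths in m; the calibration is good to about 2 mm. A picture is of the moment at which its call begins. There is no depth.
- arm.close_job(): hands the job in, once; it reports no verdict.
The state is a dict: "time": time; "joint_positions": joint angles; "qd": joint speeds; "joint_efforts": joint torques, N m; "ee_pos": TCP position; "orientation": TCP orientation; "force": force on the tool from outside, world axes, zero at the start; "moment": the same for the moment, N m; "gripper_width": finger opening in m.
Only numpy, scipy, OpenCV 4.12 (cv2) and the standard library are available. Lean on these libraries where they do the work, as an engineer would, in place of code of your own. Each camera call takes 0.05 s, during which the arm holds its last target.

## Task

The cover of the sample block is held by two captive T-handled screw-knobs, but only one of them is fastened. Take the knob that still stands up, press it down against its spring and, keeping it pressed, turn it clockwise until it stops, so that it stays down when you let go. Leave the other knob as it is.

Things in the scene. Friction and masses are not known exactly. Their poses are not given: they have to be found in the camera images.
- block: The sample block: a fixed grey block with an aluminium cover plate, 110 x 224 mm, plate top 34 mm above the bench, nine rubber discs in its middle. Origin: centre of its underside; y runs along its long side, z up. A knob stands at each end, 85 mm from the middle. Two small reagent bottles stand close behind it.
- loose_grip (a point): Grip point of the knob that stands up: a black T-handle, upright bar 46 mm long, 12 thick, 33 high, on a flange 36 mm across. The point is on the knob's axis, 12 mm below the bar's top, 20 above the flange, 91 above the bench at the start; it sinks and turns with the knob. z up, y along the bar, x across it. Bar at first along the block's long side (within 6 degrees). Either end of the block.
- loose_press (a joint): How far the standing knob is pressed, m: 0 = up (start), 0.013 = lowest stop. A spring lifts it with 2 N at 0, 8.5 N at 0.013. Only when pressed beyond 0.010 (or nearly) do lugs on its stem pass under catches in its steel collar (42 mm across, 18 high); turned under them it stays at about 0.010 when released, otherwise it springs up.
- loose_turn (a joint): How far the standing knob is turned, rad, growing clockwise seen from above: 0 to 0.1 at the start, 1.40 (80 degrees) = end stop, reached in one grasp. Up, it turns no further than about 0.2; pressed down it turns easily (under 0.1 N m).
- done_turn (a joint): Turn, in rad, of the other knob, fastened already: about 1.38 at the start (end stop 1.40). It stands 170 mm away at the other end of the block, the same in shape but 10 mm lower and its bar lies across the block. To be left as it is.

How it is judged:
By the outcome, as a careful person would: the job done as asked, in the order asked, and still so for the second after the job is handed in, with the robot touching nothing.
It also fails if it takes over 32 s, if anything falls off the work surface, if the arm or the gripper's body presses on something with over 40 N, if the wrist force passes 120 N, or if a joint passes its speed limit or range.

## Working session

There is one attempt and no reset: what is moved stays moved. The work goes in short steps, Python scripts to look and compute and a tool call to move; the robot and the scene stay as the last step left them, time stands still between calls to the robot, and variables do not carry over. Pictures are saved under pics/ and viewed, and the job is handed in when it is done.

Besides the shell and the picture viewer there is one more tool, called after "Call:" as name([rows], argument=value, ...), one row to a line, values as JSON. drive_tool: Moves the arm, as the interface text tells. Shift numbers are shares of 0.15 m and turn numbers shares of 360 degrees, none past 1 either way. Its arguments: {"type":"object","properties":{"rows":{"type":"array"},"newtons":{"type":"number"}},"required":["rows"]}

```bash
mkdir -p pics
python3 - <<'E'
from bench import arm
import cv2,pickle
s=arm.get_state()
for k in s: print(k,s[k])
print(arm.nose_length)
F={}
for n in("scene","top"):
    f=arm.grab_frame(n);F[n]=f
    cv2.imwrite(f"pics/{n}0.png",f["pixels"][:,:,::-1]);print(f["K"],f["dist_coeffs"],f["extrinsics"])
pickle.dump(F,open("f0.pkl","wb"))
E
```

```text
time 0.0
joint_positions [ 1.12701923e+00  1.26409427e-01 -4.06374686e-02  1.40537164e+00
  2.48711212e-06  1.57079550e+00]
qd [-0.00082283  0.00041233 -0.00014844  0.00091149 -0.00038326  0.00050645]
joint_efforts [ 2.34118190e-03 -4.35917401e+01  3.52922201e+01  1.70640479e-02
  7.35383833e-05  2.36068189e-06]
ee_pos [0.22524343 0.47379637 0.24149952]
orientation [[-6.98748713e-04  4.29352440e-01  9.03136753e-01]
 [-1.46401022e-03  9.03135566e-01 -4.29353008e-01]
 [-9.99998684e-01 -1.62221130e-03 -2.48845280e-06]]
force [0.33192445 0.53943662 0.32779127]
moment [ 0.00486987 -0.00419113  0.03214536]
gripper_width 0.08560100802238224
0.011
[[349.9678647    0.         253.39588509]
 [  0.         349.9678647  184.66767707]
 [  0.           0.           1.        ]] [0.02587205 0.         0.         0.         0.        ] [[ 0.54895944 -0.48825898  0.67841485 -0.07185723]
 [-0.83578251 -0.31041068  0.45289382 -0.22641366]
 [-0.01054226 -0.8156276  -0.57848119  0.5779203 ]
 [ 0.          0.          0.          1.        ]]
[[416.66532383   0.         256.15054013]
 [  0.         416.66532383 187.88404638]
 [  0.           0.           1.        ]] [-0.0628802  0.         0.         0.         0.       ] [[ 1.67161761e-02 -9.89630348e-01  1.42661638e-01  3.78958433e-01]
 [-9.99857889e-01 -1.68567958e-02  2.22931634e-04  1.69710647e-01]
 [ 2.18419819e-03 -1.42645091e-01 -9.89771493e-01  9.39886609e-01]
 [ 0.00000000e+00  0.00000000e+00  0.00000000e+00  1.00000000e+00]]
```

View pics/scene0.png

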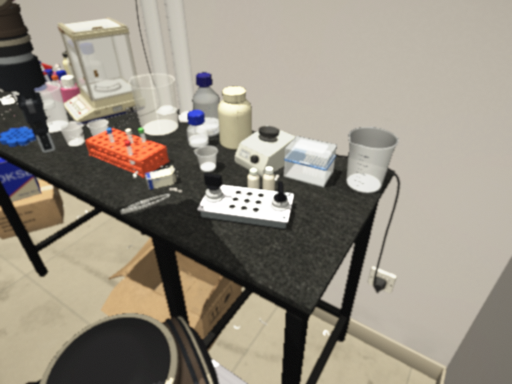

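View pics/top0.png

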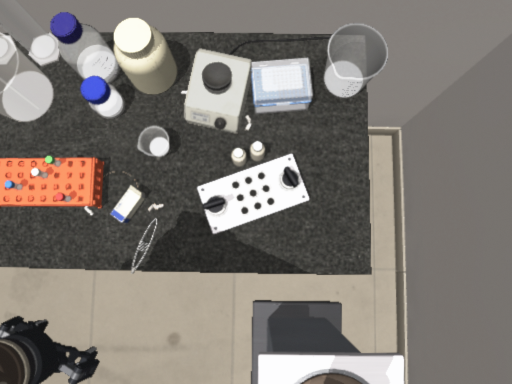

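The top view shows the block around (253,193). The left knob (213,204) has its bar along the block's long side, so it looks like the loose one. The right knob (290,177) has its bar across. I'll zoom in and measure.

```bash
cat > h.py <<'E'
import cv2,numpy as np,pickle
def ray(f,uv):
    uv=np.array(uv,float).reshape(-1,1,2)
    n=cv2.undistortPoints(uv,f["K"],f["dist_coeffs"]).reshape(-1,2)
    T=np.array(f["extrinsics"]);d=np.c_[n,np.ones(len(n))]@T[:3,:3].T
    return T[:3,3],d
def onz(f,uv,z):
    o,d=ray(f,uv);return o+d*((z-o[2])/d[:,2])[:,None]
def proj(f,P):
    T=np.linalg.inv(np.array(f["extrinsics"]))
    r,_=cv2.Rodrigues(T[:3,:3]);return cv2.projectPoints(np.array(P,float).reshape(-1,1,3),r,T[:3,3],f["K"],f["dist_coeffs"])[0].reshape(-1,2)
E
python3 - <<'E'
from h import *
F=pickle.load(open("f0.pkl","rb"))
t=F["top"]["pixels"];s=F["scene"]["pixels"]
a=cv2.resize(t[140:245,185:320],None,fx=5.5,fy=5.5,interpolation=cv2.INTER_CUBIC)
b=cv2.resize(s[150:240,185:310],None,fx=6,fy=6,interpolation=cv2.INTER_CUBIC)
cv2.imwrite("pics/tz.png",a[:,:,::-1]);cv2.imwrite("pics/sz.png",b[:,:,::-1])
f=F["top"];g=cv2.cvtColor(t,cv2.COLOR_RGB2GRAY)
m=np.zeros_like(g);m[145:240,190:315]=(g[145:240,190:315]>150)
m=cv2.morphologyEx(m,cv2.MORPH_CLOSE,np.ones((3,3)))
cs,_=cv2.findContours(m,cv2.RETR_EXTERNAL,cv2.CHAIN_APPROX_NONE)
c=max(cs,key=cv2.contourArea);W=onz(f,c.reshape(-1,2),0.034)[:,:2]
r=cv2.minAreaRect(W.astype(np.float32));print(cv2.contourArea(c),r);bp=cv2.boxPoints(r);print(bp)
# dark blobs for knobs
d=((g<60).astype(np.uint8));inside=np.zeros_like(g);cv2.fillPoly(inside,[cv2.convexHull(c)],1)
d&=inside
n,l,st,ce=cv2.connectedComponentsWithStats(d)
for i in range(1,n):
    if st[i,4]>60:
        ys,xs=np.where(l==i)
        for z in(.103,.093):
            P=onz(f,np.c_[xs,ys],z)[:,:2];rr=cv2.minAreaRect(P.astype(np.float32));print(st[i],ce[i],z,rr,cv2.boxPoints(rr).tolist())
E
```

```text
4712.5 ((0.4981749653816223, 0.17762145400047302), (0.11153616011142731, 0.22493472695350647), 20.710107803344727)
[[0.4062376  0.26309955]
 [0.48578346 0.05269973]
 [0.5901123  0.09214336]
 [0.5105665  0.3025432 ]]
[284 168  14  19 134] [290.29104478 177.12686567] 0.103 ((0.5232284665107727, 0.10131120681762695), (0.03773806244134903, 0.02336520329117775), 45.17828369140625) [[0.5016410946846008, 0.09616243839263916], [0.5182141661643982, 0.07969222962856293], [0.5448158383369446, 0.10645997524261475], [0.5282427668571472, 0.12293018400669098]]
[284 168  14  19 134] [290.29104478 177.12686567] 0.093 ((0.5249524116516113, 0.10049387812614441), (0.038189053535461426, 0.023644356057047844), 45.1781120300293) [[0.5031070709228516, 0.0952836126089096], [0.5198780298233032, 0.07861658930778503], [0.5467977523803711, 0.10570414364337921], [0.5300267934799194, 0.12237116694450378]]
[202 198  23  11 114] [214.27192982 202.96491228] 0.103 ((0.4675506353378296, 0.2566162943840027), (0.017763016745448112, 0.04482949897646904), 17.810007095336914) [[0.45223894715309143, 0.27524033188819885], [0.4659505784511566, 0.2325592339038849], [0.48286232352256775, 0.23799225687980652], [0.46915069222450256, 0.2806733548641205]]
[202 198  23  11 114] [214.27192982 202.96491228] 0.093 ((0.4686092436313629, 0.25765472650527954), (0.017975233495235443, 0.04536517336964607), 17.809982299804688) [[0.4531146287918091, 0.27650129795074463], [0.46699005365371704, 0.23331020772457123], [0.48410385847091675, 0.23880815505981445], [0.4702284336090088, 0.28199923038482666]]
```

View pics/tz.png

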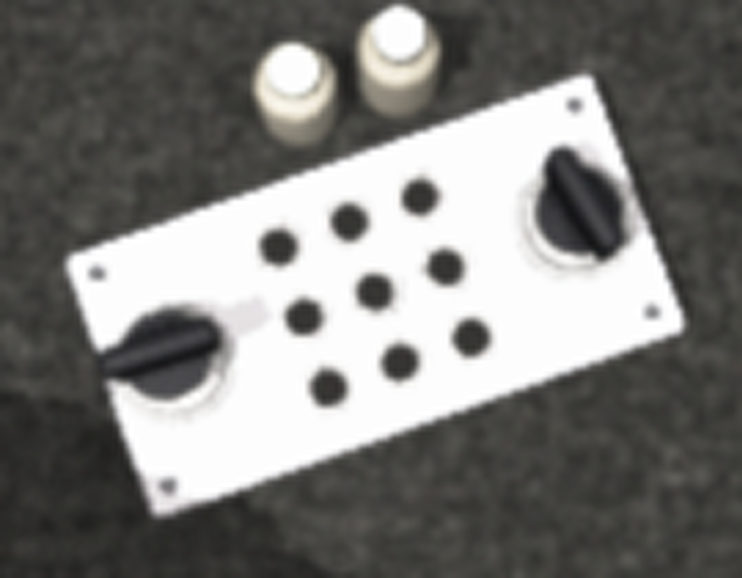

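View pics/sz.png

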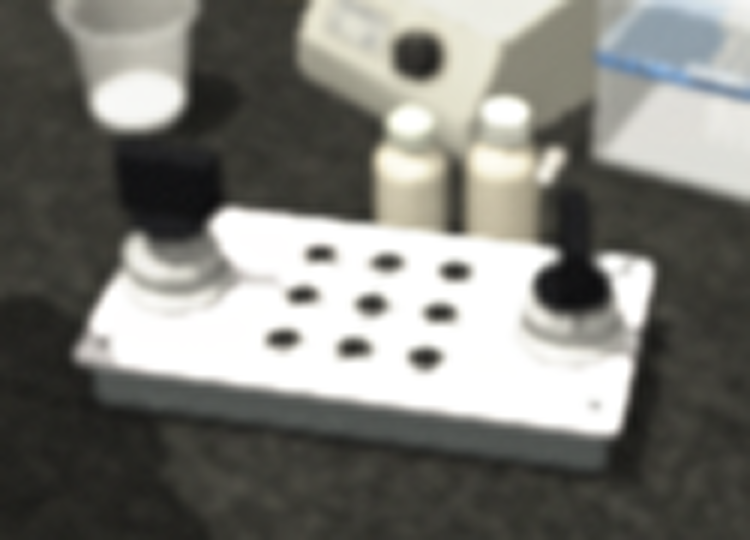

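Run:
```python
from h import *
F=pickle.load(open("f0.pkl","rb"));t=F["top"];s=F["scene"]
def tri(a,b):
    o1,d1=ray(t,a);o2,d2=ray(s,b);d1=d1[0];d2=d2[0]
    k=np.linalg.lstsq(np.c_[d1,-d2],o2-o1,rcond=None)[0];p,q=o1+k[0]*d1,o2+k[1]*d2
    return (p+q)/2,np.linalg.norm(p-q)
Z=lambda x,y:(185+x/5.5-.4,140+y/5.5-.4)
S=lambda x,y:(185+x/6-.4,150+y/6-.4)
print("L",tri(Z(162,350),S(168,150)))
print("R",tri(Z(585,200),S(573,192)))
for n,a,b in(("b1",(292,70),(412,115)),("b2",(400,32),(505,108))): print(n,tri(Z(*a),S(*b)))
E_=onz(t,[Z(105,364),Z(218,332)],.103);print(E_,E_.mean(0))
d=E_[0]-E_[1];print("bar yaw",np.degrees(np.arctan2(-d[0],d[1])),np.hypot(*d[:2]))
# bar mask at stricter thresholds
g=cv2.cvtColor(t["pixels"],cv2.COLOR_RGB2GRAY)
print(g[196:214,200:230])
```

```text
L (array([0.46722972, 0.2540022 , 0.10257497]), np.float64(0.0011211087479484135))
R (array([0.52581086, 0.09836381, 0.10512959]), np.float64(0.0028011023758882088))
b1 (array([0.58022229, 0.20974981, 0.07332423]), np.float64(0.00183484953815506))
b2 (array([0.59289967, 0.16869365, 0.08428252]), np.float64(0.0006052072299793454))
[[0.46128592 0.27516292 0.103     ]
 [0.47381921 0.23398751 0.103     ]] [0.46755257 0.25457521 0.103     ]
bar yaw 16.929596908045085 0.04304065248840839
[[217 253 253 253 253 253 253 253 253 252 245 225 206 166 130 109 104 107
  121 142 159 178 198 206 225 229 229 228 226 227]
 [195 252 253 253 253 253 253 253 252 240 190 131 117  82  69  65  63  66
   81 101 112 119 130 157 208 224 226 226 227 227]
 [156 242 253 253 253 253 253 252 238 177 109  71  66  60  56  47  44  48
   48  51  56  55  62 102 162 206 224 227 226 226]
 [109 216 253 253 253 253 252 242 182 101  67  56  49  46  45  36  36  39
   41  44  47  53  52  59 103 159 203 224 225 226]
 [ 86 195 252 253 253 252 244 205 116  64  46  43  37  36  39  41  42  49
   53  58  62  68  66  53  70 130 190 2
[... 937 characters left out ...]
 65  67  72  73  74  74
   74  73  75  81 138 213 218 188 230 240 251 253]
 [ 68  68  61  66 118 168 150 127 115  77  68  73  74  75  75  74  75  75
   75  76  82 118 194 236 225 211 233 241 253 253]
 [ 66  67  60  64 121 196 225 227 213 141  89  79  77  76  75  77  77  76
   79  97 138 202 240 236 209 229 238 245 253 253]
 [ 66  65  58  52  86 174 237 241 233 222 165 115  92  85  83  83  85  94
  127 188 235 244 241 213 223 235 238 251 253 253]
 [ 62  61  56  49  73 176 244 242 238 238 234 206 172 147 138 132 149 188
  235 245 250 244 217 210 231 238 249 253 253 253]
 [ 54  61  56  53  70 152 235 249 246 239 236 235 240 237 235 235 238 244
  250 248 232 222 221 227 232 245 253 253 253 253]]
```

The left knob is confirmed as the loose one. Its bar top triangulates to about z 0.103, its axis is near (0.4675, 0.2555) and its bar yaw is about 17°. The bottles are under 0.085 high. I'll move with one test row first to find the sign of the wrist joint.

Call:
drive_tool([
  [0.124, -0.112, 0, 0, 0, 0.0283, 1],
  [0.124, -0.112, 0, 0, 0, 0.0283, 1],
])

```text
time: 0.35
ee_pos: [0.2627, 0.4401, 0.2417]
orientation: [[-0.001, 0.081, 0.997], [-0.001, 0.997, -0.081], [-1.0, -0.001, -0.0]]
force: [1.3, -0.2, 0.5]
gripper_width: 0.0856
```

```bash
python3 -c "
from bench import arm
import numpy as np
s=arm.get_state();print(s['joint_positions'],s['ee_pos'],s['orientation'])"
```

```text
[ 1.03262388e+00  1.03024540e-01 -6.65769531e-02  1.40227673e+00
 -2.45947072e-05  1.11399281e+00] [0.26270588 0.44006795 0.24174957] [[-5.33427351e-04  8.12788885e-02  9.96691255e-01]
 [-9.41574160e-04  9.96690914e-01 -8.12793646e-02]
 [-9.99999414e-01 -9.81815367e-04 -4.55132092e-04]]
```

The sign is as assumed, so I'll continue to yaw 197°. That leaves 83° of clockwise turn for the wrist.

Call:
drive_tool([
  [0.124, -0.112, 0, 0, 0, 0.0283, 1],
  [0.124, -0.112, 0, 0, 0, 0.0283, 1],
  [0.124, -0.112, 0, 0, 0, 0.0283, 1],
  [0.124, -0.112, 0, 0, 0, 0.0283, 1],
  [0.124, -0.112, 0, 0, 0, 0.0283, 1],
  [0.124, -0.112, 0, 0, 0, 0.0283, 1],
  [0.124, -0.112, 0, 0, 0, 0.0283, 1],
  [0.124, -0.112, 0, 0, 0, 0.0283, 1],
  [0.124, -0.112, 0, 0, 0, 0.0283, 0.4],
  [0.124, -0.112, 0, 0, 0, 0.0283, 0.4],
  [0.124, -0.112, 0, 0, 0, 0.0283, 0.4],
  [0, 0, -0.2, 0, 0, 0, 0.4],
  [0, 0, 0, 0, 0, 0, 0.4],
  [0, 0, 0, 0, 0, 0, 0.4],
])

```text
time: 2.1
ee_pos: [0.467, 0.2558, 0.2128]
orientation: [[-0.0, -0.956, -0.293], [-0.0, -0.293, 0.956], [-1.0, 0.0, 0.0]]
force: [0.3, 0.2, -0.1]
gripper_width: 0.0595
```

Run:
```python
from bench import arm
from h import *
s=arm.get_state();print(s['time'],s['joint_positions'],s['ee_pos'],s['force'],s['gripper_width'])
R=np.array(s['orientation']);print(R.round(4),np.degrees(np.arctan2(R[1,1],R[0,1])))
d=np.array([.4675,.2555,.086])-s['ee_pos'];print(d,d/.15)
f=arm.grab_frame("scene")
cv2.imwrite("pics/s1.png",cv2.resize(f["pixels"][90:240,150:350],None,fx=4,fy=4,interpolation=2)[:,:,::-1])
```

```text
2.1 [ 5.01116307e-01  1.41395561e-01 -8.59029369e-02  1.34362040e+00
  3.28366385e-05 -1.36685182e+00] [0.46704719 0.25583708 0.21282946] [ 0.3268995   0.18092911 -0.0758849 ] 0.0594741936618364
[[-1.000e-04 -9.562e-01 -2.928e-01]
 [-0.000e+00 -2.928e-01  9.562e-01]
 [-1.000e+00  1.000e-04  0.000e+00]] -162.97331004103563
[ 0.00045281 -0.00033708 -0.12682946] [ 0.0030187  -0.00224719 -0.84552972]
```

View pics/s1.png

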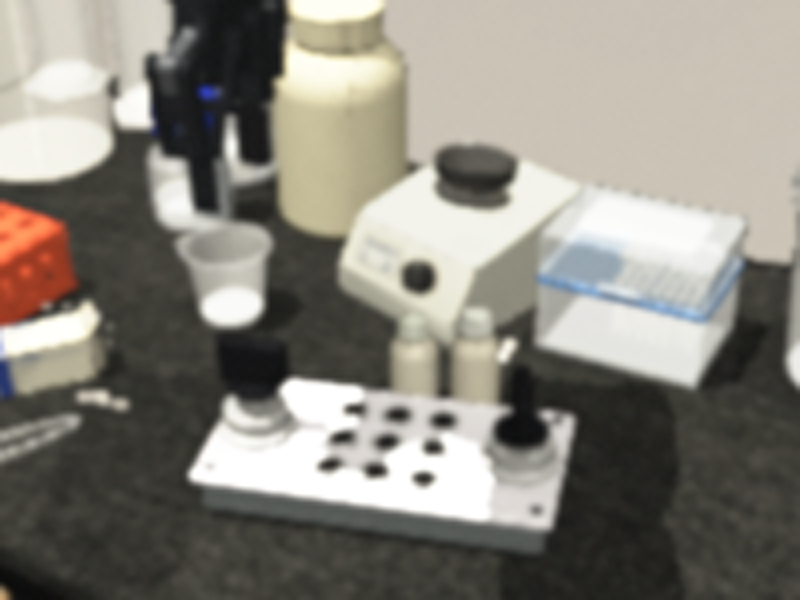

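The picture shows the open fingers at (205-270,180), hovering above the standing knob at (253,365), with nothing in the way. I'll descend and close.

Call:
drive_tool([
  [0.003, -0.002, -0.2, 0, 0, 0, 0.4],
  [0, 0, -0.2, 0, 0, 0, 0.4],
  [0, 0, -0.2, 0, 0, 0, 0.4],
  [0, 0, -0.15, 0, 0, 0, 0.4],
  [0, 0, -0.095, 0, 0, 0, 0.4],
  [0, 0, 0, 0, 0, 0, 0.4],
], newtons=60)

```text
time: 2.9
ee_pos: [0.4674, 0.2555, 0.0854]
orientation: [[-0.001, -0.956, -0.293], [-0.0, -0.293, 0.956], [-1.0, 0.001, -0.0]]
force: [0.1, 0.8, 0.5]
gripper_width: 0.0596
```

Call:
drive_tool([
  [0, 0, 0, 0, 0, 0, -0.2],
  [0, 0, 0, 0, 0, 0, -0.5],
  [0, 0, 0, 0, 0, 0, -0.7],
  [0, 0, 0, 0, 0, 0, -1],
  [0, 0, 0, 0, 0, 0, -1],
  [0, 0, 0, 0, 0, 0, -1],
], newtons=60)

```text
time: 3.65
ee_pos: [0.4695, 0.256, 0.0867]
orientation: [[0.004, -0.956, -0.292], [0.001, -0.292, 0.956], [-1.0, -0.004, 0.0]]
force: [4.8, -0.2, 2.4]
gripper_width: 0.0114
```

Run:
```python
from bench import arm
from h import *
s=arm.get_state();print(s['time'],s['ee_pos'],s['force'],s['moment'],s['gripper_width'])
f=arm.grab_frame("scene")
cv2.imwrite("pics/s2.png",cv2.resize(f["pixels"][130:240,180:320],None,fx=5.4,fy=5.4,interpolation=2)[:,:,::-1])
```

```text
3.65 [0.46949977 0.2560193  0.08672377] [ 4.78661952 -0.18920068  2.38060976] [ 0.1910006  -1.06865507  0.03514011] 0.011391205304614264
```

View pics/s2.png

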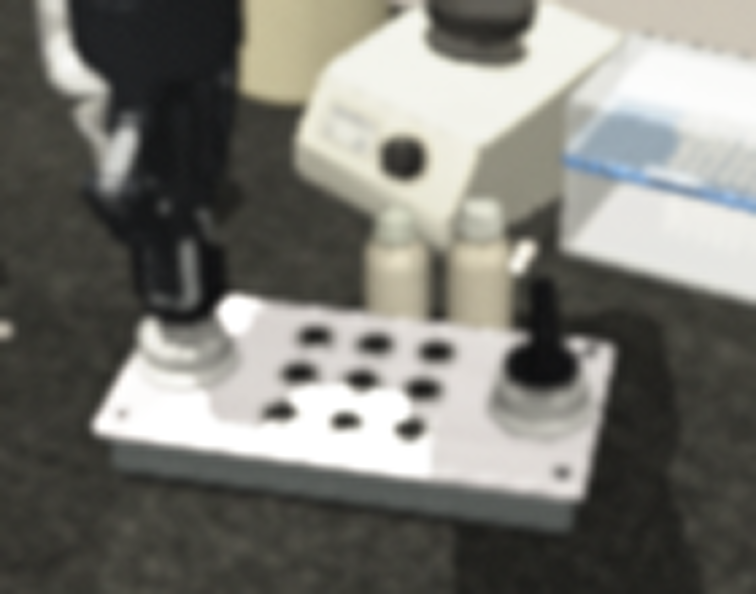

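The bar is held, with an opening of 11.4 mm. I'll take out the 2 mm side offset and press down in steps.

Call:
drive_tool([
  [0.014, 0.003, 0, 0, 0, 0, -1],
  [0, 0, -0.03, 0, 0, 0, -1],
  [0, 0, -0.03, 0, 0, 0, -1],
  [0, 0, -0.03, 0, 0, 0, -1],
  [0, 0, -0.03, 0, 0, 0, -1],
  [0, 0, 0, 0, 0, 0, -1],
  [0, 0, 0, 0, 0, 0, -1],
])

```text
time: 4.58
ee_pos: [0.4706, 0.2564, 0.0732]
orientation: [[0.005, -0.956, -0.293], [0.003, -0.293, 0.956], [-1.0, -0.005, 0.001]]
force: [-10.8, -6.5, 43.3]
gripper_width: 0.0109
```

Run:
```python
from bench import arm
from h import *
s=arm.get_state();print(s['time'],s['ee_pos'],s['force'],s['moment'],s['gripper_width'])
f=arm.grab_frame("scene")
cv2.imwrite("pics/s3.png",cv2.resize(f["pixels"][130:240,180:320],None,fx=5.4,fy=5.4,interpolation=2)[:,:,::-1])
```

```text
4.575 [0.47060567 0.25644766 0.07323708] [-10.8099722   -6.49104323  43.29789978] [-1.35322543  2.65519057  0.04052211] 0.010851694975137095
```

View pics/s3.png

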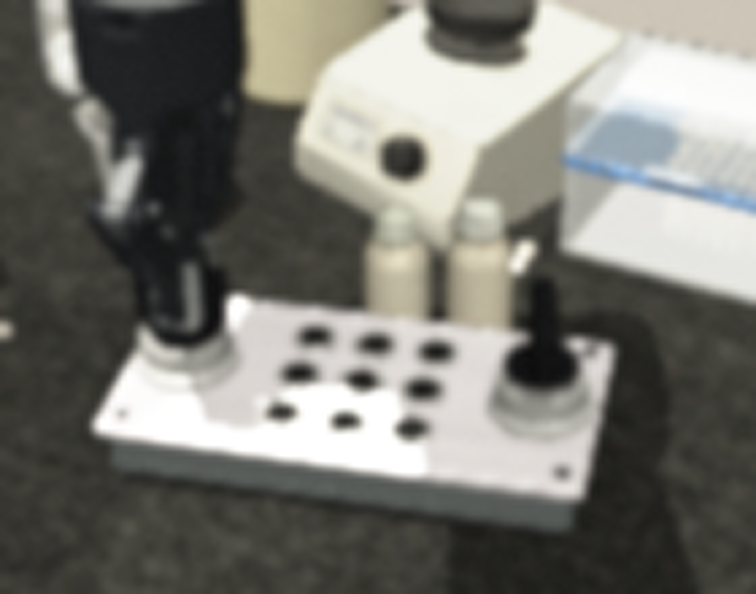

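The knob is pressed against its lower stop: it travelled 13.5 mm and reads 43 N. I'll ease off the load and start turning clockwise while keeping it pressed.

Call:
drive_tool([
  [-0.013, -0.007, 0.017, 0, 0, 0, -1],
  [0, 0, 0, 0, 0, 0, -1],
])

```text
time: 4.88
ee_pos: [0.4701, 0.2562, 0.0734]
orientation: [[0.006, -0.956, -0.293], [0.004, -0.293, 0.956], [-1.0, -0.007, 0.002]]
force: [0.5, 0.1, 20.7]
gripper_width: 0.0112
```

Call:
drive_tool([
  [0, 0, 0, 0, 0, -0.02, -1],
  [0, 0, 0, 0, 0, -0.02, -1],
  [0, 0, 0, 0, 0, -0.02, -1],
])

```text
time: 5.25
ee_pos: [0.4698, 0.256, 0.0734]
orientation: [[0.006, -0.996, 0.084], [0.003, 0.084, 0.996], [-1.0, -0.005, 0.004]]
force: [-1.6, -0.4, 21.5]
gripper_width: 0.0107
```

```bash
cat > st.py <<'E'
from bench import arm
from h import *
s=arm.get_state();R=np.array(s['orientation']);y=np.degrees(np.arctan2(R[1,1],R[0,1]))
print(s['time'],np.round(s['ee_pos'],4),'F',np.round(s['force'],1),'M',np.round(s['moment'],2),s['gripper_width'],'yaw',y%360,'tilt',R[:2,0].round(4),'q6',s['joint_positions'][5])
E
python3 st.py
```

```text
5.25 [0.4698 0.256  0.0734] F [-1.6 -0.4 21.5] M [-0.16  0.33  0.01] 0.010746551974328873 yaw 175.1882189936397 tilt [0.0055 0.0032] q6 -0.987923885193389
```

Call:
drive_tool([
  [0, 0, 0, 0, 0, -0.022, -1],
  [0, 0, 0, 0, 0, -0.022, -1],
  [0, 0, 0, 0, 0, -0.022, -1],
  [0, 0, 0, 0, 0, -0.022, -1],
  [0, 0, 0, 0, 0, -0.022, -1],
  [0, 0, 0, 0, 0, -0.022, -1],
  [0, 0, 0, 0, 0, 0, -1],
])

```text
time: 6.12
ee_pos: [0.4691, 0.2561, 0.0734]
orientation: [[0.004, -0.614, 0.79], [0.004, 0.79, 0.614], [-1.0, 0.0, 0.006]]
force: [-4.7, 0.5, 23.6]
gripper_width: 0.011
```

```bash
python3 st.py
```

```text
6.125 [0.4691 0.2561 0.0734] F [-4.7  0.5 23.6] M [-0.04  0.87  0.02] 0.010975590431817896 yaw 127.85304572741641 tilt [0.0042 0.0036] q6 -0.16144320179897856
```

Only about 7° should be left, so I'll go slowly into the stop and watch the moment.

Call:
drive_tool([
  [0, 0, 0, 0, 0, -0.008, -1],
  [0, 0, 0, 0, 0, -0.008, -1],
  [0, 0, 0, 0, 0, -0.006, -1],
  [0, 0, 0, 0, 0, 0, -1],
])

```text
time: 6.62
ee_pos: [0.4689, 0.2562, 0.0734]
orientation: [[0.004, -0.5, 0.866], [0.004, 0.866, 0.5], [-1.0, 0.001, 0.005]]
force: [-4.5, -0.1, 23.3]
gripper_width: 0.011
```

```bash
python3 st.py
```

```text
6.625 [0.4689 0.2562 0.0734] F [-4.5 -0.1 23.3] M [-0.03  0.94  0.18] 0.011015090803801354 yaw 120.00830179420322 tilt [0.0039 0.0037] q6 -0.02442347226020597
```

Call:
drive_tool([
  [0, 0, 0, 0, 0, -0.006, -1],
  [0, 0, 0, 0, 0, -0.006, -1],
  [0, 0, 0, 0, 0, 0, -1],
])

```text
time: 7.0
ee_pos: [0.4688, 0.2563, 0.0734]
orientation: [[0.004, -0.436, 0.9], [0.003, 0.9, 0.436], [-1.0, 0.001, 0.005]]
force: [-4.8, -0.5, 24.9]
gripper_width: 0.0109
```

```bash
python3 st.py
```

```text
7.0 [0.4688 0.2563 0.0734] F [-4.8 -0.5 24.9] M [-0.12  1.03  1.36] 0.010900190540415047 yaw 115.85478971192533 tilt [0.0039 0.0034] q6 0.048403610387233516
```

The moment jumped to 1.36 N m while the knob's yaw held, so the end stop is reached. I'll reduce the press, open, and lift clear.

Call:
drive_tool([
  [0, 0, 0.01, 0, 0, 0, -1],
  [0, 0, 0, 0, 0, 0, -1],
  [0, 0, 0, 0, 0, 0, -0.5],
  [0, 0, 0, 0, 0, 0, -0.2],
  [0, 0, 0, 0, 0, 0, 0.1],
  [0, 0, 0, 0, 0, 0, 0.1],
  [0, 0, 0, 0, 0, 0, 0.1],
])

```text
time: 7.88
ee_pos: [0.4675, 0.2546, 0.0712]
orientation: [[-0.001, -0.433, 0.901], [-0.0, 0.901, 0.433], [-1.0, -0.0, -0.001]]
force: [0.8, 1.4, -0.2]
gripper_width: 0.0472
```

```bash
python3 st.py
```

```text
7.875 [0.4675 0.2546 0.0712] F [ 0.8  1.4 -0.2] M [0.03 0.01 0.03] 0.04724424904975376 yaw 115.65159684399859 tilt [-0.0008 -0.0005] q6 0.05103215171191538
```

The fingers are free of the knob. I'll rise slowly, then move away toward the robot and to the left so both cameras can see.

Call:
drive_tool([
  [0, 0, 0.05, 0, 0, 0, 0.1],
  [0, 0, 0.15, 0, 0, 0, 0.1],
  [0, 0, 0.25, 0, 0, 0, 0.1],
  [0, 0, 0.3, 0, 0, 0, 0.1],
  [0, 0, 0.25, 0, 0, 0, 0.1],
  [-0.2, 0.2, 0, 0, 0, 0, 0.1],
  [-0.3, 0.3, 0, 0, 0, 0, 0.1],
  [-0.3, 0.3, 0, 0, 0, 0, 0.1],
  [-0.3, 0.3, 0, 0, 0, 0, 0.1],
  [-0.2, 0.2, 0, 0, 0, 0, 0.1],
  [0, 0, 0, 0, 0, 0, 0.1],
  [0, 0, 0, 0, 0, 0, 0.1],
])

```text
time: 9.38
ee_pos: [0.2753, 0.4473, 0.2219]
orientation: [[0.0, -0.433, 0.901], [-0.0, 0.901, 0.433], [-1.0, -0.0, 0.0]]
force: [-0.0, 0.2, -0.8]
gripper_width: 0.0466
```

```bash
python3 st.py
python3 - <<'E'
from bench import arm
from h import *
t=arm.grab_frame("top");s=arm.grab_frame("scene")
a=cv2.resize(t["pixels"][140:245,185:320],None,fx=5.5,fy=5.5,interpolation=2)
b=cv2.resize(s["pixels"][150:240,185:310],None,fx=6,fy=6,interpolation=2)
cv2.imwrite("pics/tz4.png",a[:,:,::-1]);cv2.imwrite("pics/sz4.png",b[:,:,::-1])
pickle.dump(dict(top=t,scene=s),open("f4.pkl","wb"))
E
```

```text
9.375 [0.2753 0.4473 0.2219] F [-0.   0.2 -0.8] M [ 0.03 -0.01  0.01] 0.04655420836873302 yaw 115.68407928802549 tilt [ 0.0004 -0.    ] q6 0.5710678923538048
```

View pics/tz4.png

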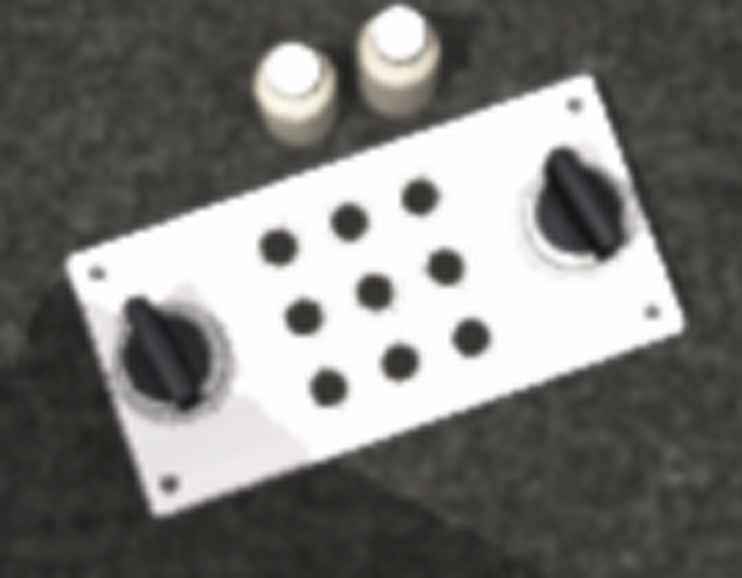

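View pics/sz4.png

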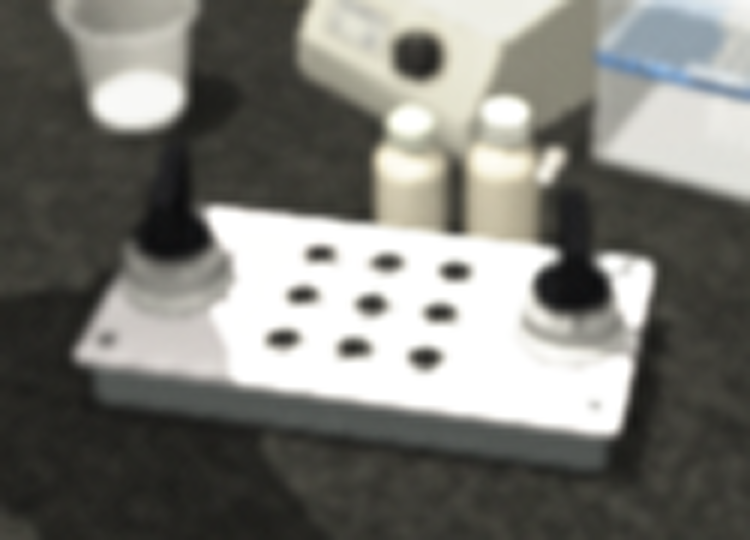

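In the top view the left knob's bar now runs from (137,305) to (188,400), parallel within about 2° to the fastened knob's bar, (562,157) to (608,250). The scene view shows its flange down at the collar, as on the other knob. The right knob and the bottles are unchanged.

```bash
python3 -c "
from bench import arm
print(arm.close_job())"
```

```text
the job is handed in; nothing more can be done
None
```

The standing knob (left end of the block in the top view) is now pressed down, turned clockwise to its end stop, and stays down released. The job was handed in at about 9.5 s of the 32 s allowed.

- **Press and turn:** I gripped the bar and pressed it to its lowest stop, about 13.5 mm of measured travel. I kept about 20–25 N on it through the turn. The turning moment rose from 0.02 to 1.36 N m, which I took as the end stop. The tool had by then turned about 81°, including a few degrees of slip in the pads, and I released the knob and moved clear.
- **Last pictures:** After release, the knob's flange sits down at its collar. Its bar is parallel to the fastened knob's bar to within about 2°, which is about as well as I can read it. The fastened knob and both bottles look unmoved.
- **Disagreements:** The wrist force briefly read 43 N during the press, while only the pads were holding the bar, so I eased it to about 21 N before turning. That is well under the 120 N wrist limit. My height reading of the fastened knob came out about 10 mm too high because of a poor point match between the two views. I therefore told the knobs apart by bar direction and the loose knob's own height. The job gave no verdict when handed in.

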